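Mount a gauge rod between bench centres and hold the bayonet lock home

ROBOT

A 6-joint arm with a two-finger parallel gripper is mounted at the origin on the work surface. World frame = base frame: x ahead of the robot, y to its left, z up, the work surface at z = 0. Lengths are in m, angles in rad, forces in N, time in s.
With the tool pointing down it reaches from about 0.275 to 0.875 m from the base axis. Payload 12.5 kg.
Tool frame: the origin (TCP) lies at the very end of the fingers, on their centre line; the grasp point (between the pads) lies 19 mm behind it; z points along the fingers, y is the line along which they close (so a half turn about z gives the same grasp; the last joint's range is limited). The gripper opens to 85 mm and grips with 20 to 120 N. Pads are 22 mm wide; open, the fingers measure 114 mm over their backs; the gripper's body (76 mm by 85 mm) begins 54 mm behind the grasp point. The pads swing forward as they close: fully open they stand 13 mm farther back than shut.
Start: joints at [-1.263, 0.351, 1.652, -0, 1.139, -0.085], TCP at [0.211, -0.508, 0.231] pointing down, gripper open.
Joint ranges: [-2.75, 2.75], [-0.79, 2.1], [0.01, 2.65], [-1.57, 4.71], [0.07, 3.14], [-2.87, 2.87]. Speed limits (rad/s): [2.22, 2.22, 2.79, 3.14, 3.14, 3.14].

INTERFACE

Orientations are given as a 3x3 rotation matrix whose columns are the frame's x, y, z axes.
In Python, from bench import manip gives the robot as it stands. Calls block until the motion is done:
- manip.move_ptp(position, orientation): joint-space move of the TCP to a pose.
- manip.move_l(position, attitude=None, max_speed=0.15): straight line of the TCP; attitude=None keeps the orientation; max_speed is the mean speed in m/s.
- manip.move_j(angles): joint-space move.
- manip.set_gripper(opening, effort=None): opening from 0.0 (shut) to 1.0 (fully open); effort is the grip in N (None keeps the last); returns when the fingers have stopped.
- manip.dwell(seconds).
- manip.inverse_kinematics(position, orientation): joint angles nearest the present ones, or None.
- manip.grab_frame(name): name is "scene" or "side" or "wrist"; returns (picture, depth): 420x560x3 uint8, red, green, blue; 420x560 float32, m along the optical axis (not along the pixel's ray), 0 where there is no reading.
- manip.get_calibration(name): a dict with "camera_matrix" (3x3 intrinsics, pixels), "R" (3x3) and "t" (3): a world point X has camera coordinates R X + t. Camera axes: x right, y down, z forward; pixel columns grow to the right and rows downward; lengths in m; the calibration is good to about 2 mm. A picture is of the moment at which its call begins: read the wrist's pose just before it. get_calibration takes no time and is no camera call; for the wrist camera it gives the pose at the moment of the call.
A pose or a line that the arm cannot do raises manip.Unreachable and nothing moves.
- manip.sign_off(): hands the job in; it is judged then, once.
Trained networks look in the newest picture that a camera, given by its name, has taken for a name from the list of things; names that differ only in an ending like _2 or _b are one class to them, and where a whole thing is asked for, a point or a joint stands for the part that bears it (a point fixed in the world has none). Each returns a list of dicts, best first, with "confidence" (0 to 1); they miss things now and then, are a little off and sometimes report something else, mostly with a low value. They report only what shows in the picture. A call takes as long as a camera call. They do not tell look-alikes from the thing itself.
- manip.look_for(camera, name): "at" ([x, y, z] in m, in world coordinates, good to about 4 mm: the middle of the surface that is visible of it).
Readings, each from a call of its own:
- manip.current_time(): time.
- manip.current_qpos(): joint angles.
- manip.current_joint_vel(): joint speeds.
- manip.current_joint_torque(): joint torques, N m.
- manip.current_ee_pos(): TCP position.
- manip.current_tcp_rot(): TCP orientation.
- manip.current_force(): force on the tool from outside, world axes, zero at the start.
- manip.current_ft_torque(): the same for the moment, N m.
- manip.current_grip_width(): opening from 0.0 (shut) to 1.0 (fully open).
- manip.current_grip_force(): force on a finger pad.
Only numpy, scipy, OpenCV 4.12 (cv2) and the standard library are available. Lean on these libraries where they do the work, as an engineer would, in place of code of your own. Each camera call takes 0.05 s, during which the arm holds its last target. There are 200 camera calls.

TASK

Lay the longer gauge rod from the rack in the V rests of the bench centres and slide the tailstock up until the rod is caught snugly between both centres. Then turn the knurled collar on the headstock until its hidden keyways drop over the pins, push it fully home against its spring, and finish while still gripping it and holding it down. Leave the shorter rod, the loose weights and the logger where they are.

Things in the scene. Friction and masses are not known exactly. Their poses are not given: they have to be found in the camera images.
- bench: Bench centres: fixed grey fixture, place and yaw vary. Origin: on the table under the midpoint of its two V rests; y runs along the rod's line from tailstock (-y) to headstock (+y), z up. Base slab 90 wide, y -195 to 140, top z = 18 mm. Headstock: fixed block 62 x 62, y 72 to 134, top z = 90.
- rests (a point): Midpoint between the two steel V rests, at the height of a laid rod's axis (bench x 0, y 0, z 70 mm); axes as the bench's. The rests (8 mm thick, open upwards, mouth about 31 mm wide) stand at y = -32 and +32, 56 mm free between them. Lay the rod with its middle at about y = -12: there its ends miss both centres.
- head_tip (a point): Tip of the headstock's fixed cone centre, pointing to the bench's -y (bench x 0, y 56, z 70 mm). The cone is 3 mm wide at the tip and 13 mm wide 10 mm behind it.
- rod: The longer of two steel gauge rods: 18 mm diameter, 120 long, about 0.24 kg, an 11 mm wide, 10 mm deep hole in each end. Origin: its centre; y along it, ends alike. Starts level in either pair of V rests of the rack, axis 42 mm above the table, its middle 40 mm free between them. Caught between the centres (each cone about 8 mm in its hole), its middle is at bench y = +4.
- short_rod: The shorter rod, 18 mm diameter, 80 mm long, too short for the bench: leave it in the rack. Origin at its centre, y axis along its length. It lies in the other pair of V rests, 90 mm beside the long rod; which pair holds which rod varies.
- rack: Fixed wooden rack, 165 x 75 x 12 mm, with four white plastic V rests. Origin: centre of its underside. The rods lie along its y axis at x = -45 and x = +45 mm, axis at z = 42.
- tailstock (a joint): Slide of the tailstock to the bench's +y, in m. Its cone centre (same cone, pointing to +y, on the same line) has its tip at bench y = -0.120 + this value. Starts between 0 and 0.020; at about 0.072 the long rod is caught snugly. About 4 N of friction; it stays where it is left; end stop at 0.082.
- tail_grip (a point): Point on the axis of the tailstock's upright steel grip post (20 mm diameter, bench z 90 to 132 mm), at z = 120. Moves with the tailstock; axes as the bench's. The tailstock block below is 56 x 50 mm, top z = 90, the post over its middle, 45 mm to -y of its cone's tip.
- collar: Knurled steel collar on the headstock: a loose cap, closed on top, 46 mm diameter, 52 high, about 0.18 kg. Origin: centre of its underside, z up. It fits over an upright spigot of 22 mm and starts resting on three pins of the spigot, underside 19 mm above the headstock top. In its skirt are three hidden keyways, a third of a turn apart. Round: any grip direction does.
- collar_grip (a point): Point on the collar's axis 41 mm above its underside (11 mm below its top), a good height to grip: the upper 18 mm are solid. Turn it clockwise seen from above 0.4 to 1.3 rad from its start (how far is unknown) and the keyways meet the pins, with about 0.15 rad of play either side. Elsewhere it cannot sink.
- lock_axis (a point): Point on the headstock top, on the axis of spigot, spring plate and collar (bench x 0, y 103, z 90 mm); axes as the bench's. With the keyways over the pins the collar sinks 11 mm to the spring plate, then 6 mm more against the spring; home, its underside is about 2 mm above this point.
- plate (a joint): Travel in m of the spring plate (steel disc, 42 mm diameter) under the collar: 0 up, 0.006 fully down. Its top is 8 mm above the headstock top at 0 and 2 mm above it at 0.006. The spring pushes up with 3.2 N at 0 and 8 N at 0.006, so the collar rises again if it is let go.
- weight_a: Loose steel knob weight, 38 mm diameter, 60 mm high, a bystander. Origin: centre of its underside.
- weight_b: Loose steel knob weight, 30 mm diameter, 47 mm high, a bystander. Origin: centre of its underside.
- weight_c: Loose steel knob weight, 44 mm diameter, 70 mm high, a bystander. Origin: centre of its underside.
- logger: Loose white hand-held logger lying flat, 34 x 110 x 22 mm with a black tip 35 mm long at its -y end, a bystander. Origin: centre of its underside.
Things that resemble listed ones, but are neither listed nor needed, are in the scene too. Leave any orange or yellow look-alike of the collar alone.

How it is judged:
By the outcome, as a careful person would: the job done as asked, in the order asked, and still so for the second after the job is handed in, while the arm keeps its last pose, push and grip.
It also fails if it takes over 61 s, if anything falls off the work surface, if the arm or the gripper's body presses on something with over 40 N, if the wrist force passes 120 N, or if a joint passes its speed limit or range.

## Working session

There is one attempt and no reset: what is moved stays moved. The work goes in short steps, each a Python script; the robot and the scene stay as the last script left them, time stands still between calls to the robot, and variables do not carry over. Pictures are saved under pics/ and viewed, at most 10 in all, crops included, and the job is handed in when it is done.

```bash
ls; mkdir -p pics; python3 - <<'E'
from bench import manip as m
import cv2,numpy as np
ims=[]
for c in("scene","side"):
    p,d=m.grab_frame(c); np.save(f"/tmp/{c}_d.npy",d); cv2.imwrite(f"pics/{c}0.png",p[:,:,::-1])
    for n in("bench","rod","short_rod","tail_grip","collar","rack","tailstock","weight_a","logger"):
        print(c,n,[(np.round(r["at"],3).tolist(),round(r["confidence"],2)) for r in m.look_for(c,n)[:4]])
print(m.current_time())
E
```

```text
pics
scene bench [([0.575, -0.066, 0.031], 0.88), ([0.406, 0.135, 0.034], 0.56), ([0.698, 0.144, 0.03], 0.27)]
scene rod [([0.567, 0.04, 0.095], 0.7), ([0.565, 0.292, 0.048], 0.67)]
scene short_rod [([0.479, 0.278, 0.049], 0.6), ([0.568, 0.296, 0.047], 0.24)]
scene tail_grip []
scene collar [([0.463, 0.017, 0.036], 0.96), ([0.565, 0.038, 0.145], 0.86), ([0.54, 0.135, 0.047], 0.81), ([0.697, 0.14, 0.03], 0.21)]
scene rack [([0.543, 0.287, 0.011], 0.79)]
scene tailstock [([0.571, -0.205, 0.078], 0.9)]
scene weight_a [([0.405, 0.133, 0.036], 0.92), ([0.698, 0.141, 0.03], 0.79), ([0.41, -0.28, 0.031], 0.58)]
scene logger [([0.767, -0.077, 0.022], 0.57)]
side bench [([0.551, -0.133, 0.019], 0.88)]
side rod [([0.557, 0.275, 0.052], 0.68), ([0.399, 0.117, 0.033], 0.6)]
side short_rod [([0.475, 0.262, 0.049], 0.63), ([0.693, 0.128, 0.024], 0.18)]
side tail_grip [([0.558, -0.241, 0.088], 0.58)]
side collar [([0.551, 0.01, 0.152], 0.9), ([0.452, -0.009, 0.043], 0.83), ([0.523, 0.113, 0.05], 0.76)]
side rack [([0.511, 0.262, 0.017], 0.96), ([0.55, -0.135, 0.027], 0.6), ([0.554, 0.013, 0.153], 0.51), ([0.764, -0.097, 0.019], 0.33)]
side tailstock [([0.561, -0.247, 0.089], 0.96)]
side weight_a [([0.399, -0.31, 0.042], 0.69), ([0.396, 0.118, 0.034], 0.57), ([0.694, 0.13, 0.022], 0.49)]
side logger [([0.766, -0.102, 0.019], 0.57)]
1.0
```

View pics/scene0.png

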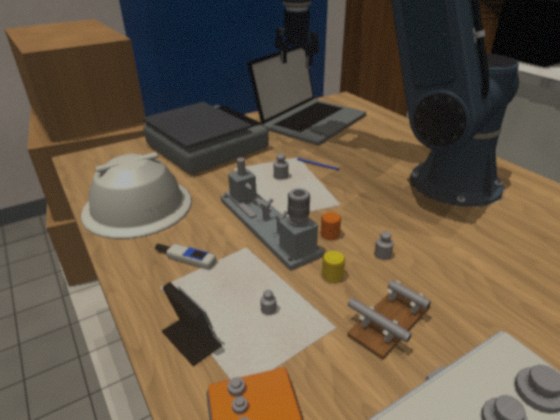

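View pics/side0.png

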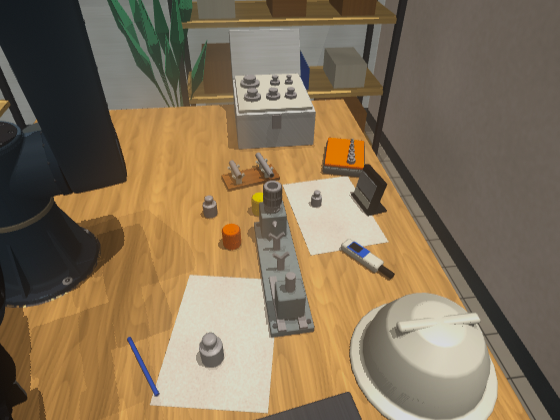

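Scene view: bench runs roughly along world y, with the collar at (298,205) and the tail post at (240,165). The long rod is at (378,318) and the short one at (408,294). The orange and yellow look-alikes are at (331,226) and (333,266). I'll look from above next.

```bash
cat > h.py <<'E'
from bench import manip as m
import numpy as np, cv2
def down(a, flip=None):
    """tool down, tool y (closing) along world angle a (rad); picks half turn with smaller |q6|"""
    out=[]
    y=np.array([np.cos(a),np.sin(a),0]); z=np.array([0,0,-1.]); x=np.cross(y,z)
    return np.stack([x,y,z],1)
def best(p,a):
    c=[]
    for k in(0,np.pi):
        R=down(a+k); q=m.inverse_kinematics(p,R)
        if q is not None: c.append((abs(q[5]),R))
    return min(c,key=lambda t:t[0])[1]
def cloud(cal,d):
    K=np.array(cal["camera_matrix"]); v,u=np.nonzero(d>0); z=d[v,u]
    P=np.stack([(u-K[0,2])/K[0,0]*z,(v-K[1,2])/K[1,1]*z,z],1)
    return (P-np.array(cal["t"]))@np.array(cal["R"]), u, v
E
python3 - <<'E'
from h import *
cal=m.get_calibration("wrist"); R=m.current_tcp_rot(); c=-np.array(cal["R"]).T@np.array(cal["t"])
print("cam in tool",np.round(np.array(R).T@(c-m.current_ee_pos()),3), np.round(cal["camera_matrix"],0).tolist()); print(np.round(np.array(R).T@np.array(cal["R"]).T,2))
for i,p in enumerate([(0.53,-0.1,0.42),(0.50,0.25,0.30)]):
    p=np.array(p); Rb=best(p,0.1); m.move_ptp(p,Rb)
    cal=m.get_calibration("wrist"); pic,d=m.grab_frame("wrist")
    np.savez(f"/tmp/w{i}.npz",pic=pic,d=d,**{k:np.array(v) for k,v in cal.items()})
    cv2.imwrite(f"pics/w{i}.png",pic[:,:,::-1]); print(m.current_time(),np.round(m.current_qpos(),2))
    for n in("rod","short_rod","rack") if i else ("collar","tail_grip","tailstock","bench"):
        print(n,[(np.round(r["at"],3).tolist(),round(r["confidence"],2)) for r in m.look_for("wrist",n)[:4]])
a=cv2.imread("pics/w0.png");b=cv2.imread("pics/w1.png")
cv2.imwrite("pics/w01.png",cv2.resize(np.hstack([a,b]),(800,300)))
E
```

```text
cam in tool [ 0.073 -0.    -0.141] [[299.0, 0.0, 280.0], [0.0, 299.0, 206.0], [0.0, 0.0, 1.0]]
[[-0.   -0.96 -0.29]
 [ 1.   -0.   -0.  ]
 [ 0.   -0.29  0.96]]
3.0417 [-0.27  0.21  1.39 -0.    1.55 -0.37]
collar [([0.533, 0.116, 0.053], 0.68), ([0.55, 0.027, 0.162], 0.67), ([0.45, 0.0, 0.054], 0.56), ([0.557, -0.216, 0.088], 0.21)]
tail_grip [([0.557, -0.216, 0.083], 0.79)]
tailstock [([0.555, -0.212, 0.09], 0.62)]
bench [([0.554, -0.104, 0.016], 0.65), ([0.555, -0.211, 0.09], 0.64)]
4.675 [ 0.38  0.31  1.54 -0.    1.3   0.28]
rod [([0.565, 0.286, 0.05], 0.69)]
short_rod [([0.476, 0.277, 0.053], 0.76), ([0.548, 0.053, 0.046], 0.53)]
rack [([0.519, 0.282, 0.009], 0.8)]
```

View pics/w01.png

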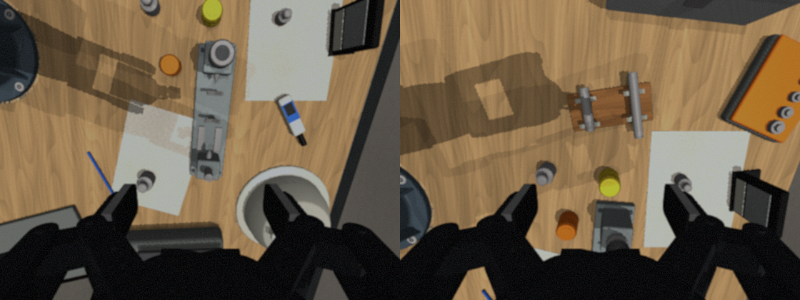

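Wrist views (left bench, right rack): collar top at about (220,55), tailstock at (205,165), long rod at about (635,105), short rod at (585,110). Next I fit the poses from depth.

```bash
python3 - <<'E'
from h import *
def sel(P,c,r,z0,z1): return P[(np.hypot(P[:,0]-c[0],P[:,1]-c[1])<r)&(P[:,2]>z0)&(P[:,2]<z1)]
def circ(Q): 
    (x,y),r=cv2.minEnclosingCircle(Q[:,:2].astype(np.float32)); return np.round([x,y,r,len(Q),np.median(Q[:,2])],4),np.round(np.median(Q,0),4)
z=dict(np.load("/tmp/w0.npz")); P,u,v=cloud(z,z["d"])
print("collar",circ(sel(P,(.553,.027),.05,.154,.168)))
print("post",circ(sel(P,(.557,-.216),.05,.126,.138)))
print("tail block top",circ(sel(P,(.557,-.216),.05,.085,.095)), cv2.minAreaRect(sel(P,(.557,-.216),.06,.085,.095)[:,:2].astype(np.float32)*1000))
print("head top",cv2.minAreaRect(sel(P,(.553,.027),.06,.084,.096)[:,:2].astype(np.float32)*1000))
S=sel(P,(.555,-.08),.25,.012,.024); print("slab",cv2.minAreaRect(S[:,:2].astype(np.float32)*1000),len(S))
z=dict(np.load("/tmp/w1.npz")); P,u,v=cloud(z,z["d"])
for c in((.565,.286),(.476,.277)):
    Q=sel(P,c,.07,.042,.056); Q=Q[abs(Q[:,0]-c[0])<.03]; print("rod",cv2.minAreaRect(Q[:,:2].astype(np.float32)*1000),np.median(Q,0),Q[:,2].max())
S=sel(P,(.52,.282),.12,.008,.016); print("rack",cv2.minAreaRect(S[:,:2].astype(np.float32)*1000))
E
```

```text
collar (array([5.560e-01, 2.640e-02, 2.320e-02, 1.118e+03, 1.599e-01]), array([0.5555, 0.0262, 0.1599]))
post (array([ 5.604e-01, -2.235e-01,  9.900e-03,  1.190e+02,  1.308e-01]), array([ 0.561 , -0.2227,  0.1308]))
tail block top (array([ 5.606e-01, -2.232e-01,  3.480e-02,  6.770e+02,  8.870e-02]), array([ 0.5574, -0.2165,  0.0887])) ((560.6018676757812, -223.05360412597656), (55.70876693725586, 49.135562896728516), 0.8360401391983032)
head top ((556.0289306640625, 26.397676467895508), (62.07683563232422, 61.91106414794922), 1.0433261394500732)
slab ((598.26025390625, -75.38539123535156), (406.2737731933594, 416.33978271484375), 1.7562365531921387) 7244
rod ((562.6299438476562, 288.5487365722656), (34.41043472290039, 119.7698745727539), 13.501665115356445) [0.56118033 0.29181457 0.04845954] 0.052438995845445424
rod ((474.0504150390625, 273.3586730957031), (34.96759033203125, 80.16698455810547), 13.545352935791016) [0.47410388 0.27519675 0.04839107] 0.051741806261024426
rack ((518.9634399414062, 278.5159912109375), (164.9286651611328, 75.05565643310547), 14.227099418640137)
```

```bash
cat >> h.py <<'E'
psi=0.0175; O=np.array([.5578,-.0766,0]); Rb=np.array([[np.cos(psi),-np.sin(psi),0],[np.sin(psi),np.cos(psi),0],[0,0,1]])
def B(x,y,z): return O+Rb@np.array([x,y,z])
E
python3 - <<'E'
from h import *
p=np.array([.5626,.2889,.10]); R=best(p,.24)
m.set_gripper(.7,60)
m.move_ptp(p,R); m.move_l(p-[0,0,.077],max_speed=.1)
m.set_gripper(0,60); print("grip",m.current_grip_width(),m.current_grip_force(),m.current_time())
m.move_l([*p[:2],.2],max_speed=.25); print(m.current_grip_width(),m.current_force())
# same half turn
k=0 if R[0,1]>0 else np.pi
R2=down(psi+k); m.move_ptp(B(0,-.012,.22),R2)
print(m.current_time(),np.round(m.current_qpos(),2))
m.move_l(B(0,-.012,.085),max_speed=.15)
pic,d=m.grab_frame("wrist"); cv2.imwrite("pics/w2.png",pic[:,:,::-1])
pic,d=m.grab_frame("side"); cv2.imwrite("pics/s2.png",cv2.resize(pic[150:350,180:380,::-1],(600,600)))
print(m.current_time(),m.current_grip_width(),m.current_force())
E
```

```text
grip 0.18926553788031994 58.36706221103668 7.45
0.1877598203132478 [-0.86840177 -0.08538574 -3.16248157]
9.7167 [-0.24  0.39  1.62  0.    1.13 -0.26]
10.8667 0.1866810486954333 [ 0.06955098 -0.20427378 -2.87142338]
```

View pics/w2.png

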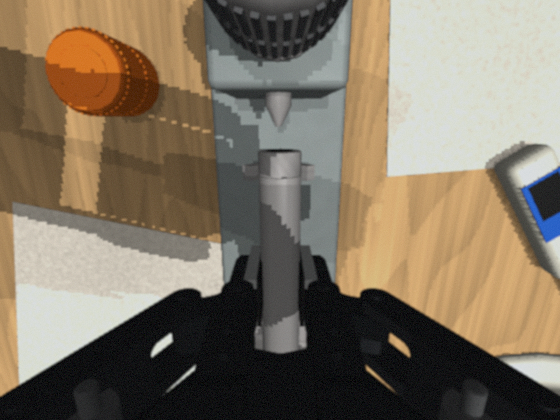

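View pics/s2.png

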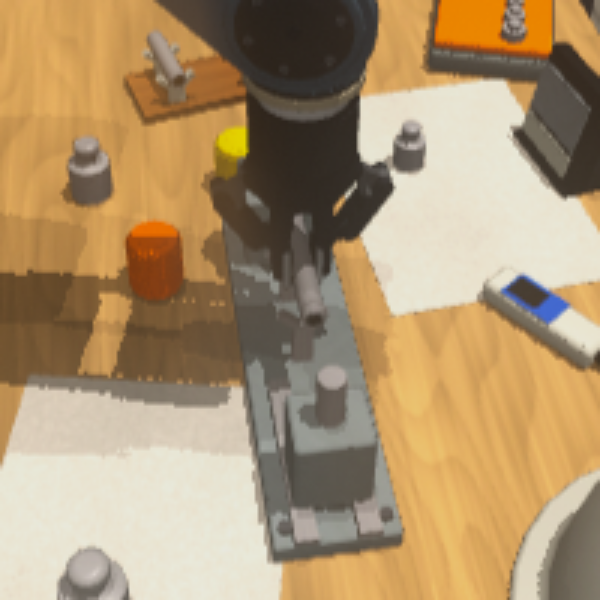

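Rod is held level and in line with the cone (rod end at (280,165), cone at (278,110)). I'll lay it and bring the tailstock up.

```bash
python3 - <<'E'
from h import *
for z in(.058,.055,.053,.0515,.050):
    m.move_l(B(0,-.012,z),max_speed=.1 if z>.057 else .03); f=m.current_force(); print(z,np.round(f,1))
    if f[2]>4: break
m.set_gripper(.5,60); print(m.current_time())
m.move_l(B(0,-.012,.16),max_speed=.25)
pic,d=m.grab_frame("wrist"); cv2.imwrite("pics/w3.png",pic[:,:,::-1])
for r in m.look_for("wrist","rod")[:3]: print(np.round(Rb.T@(np.array(r["at"])-O),4),r["confidence"])
R=m.current_tcp_rot(); p=B(0,-.1466,.16)
m.move_ptp(p,R); m.move_l(B(0,-.1466,.103),max_speed=.15)
m.set_gripper(0,40); print(m.current_grip_width(),np.round(m.current_force(),1),m.current_time())
f0=np.array(m.current_force())
s=.0184
for t in(.060,.066,.068,.070,.071,.072,.073,.074,.075,.076):
    m.move_l(B(0,-.1466+t-.0184,.103),max_speed=.06 if t<.061 else .03); f=Rb.T@(np.array(m.current_force())-f0)
    print(t,np.round(f,1),np.round(Rb.T@(np.array(m.current_ee_pos())-O),4)[1])
    if f[1]<-14: break
print(m.current_time())
E
```

```text
0.058 [ 0.2  0.5 -2.1]
0.055 [-0.5  0.8 -2.3]
0.053 [-0.1 -0.1 -3.5]
0.0515 [-2.1  0.5  4.2]
12.4083
[-0.001  -0.0105  0.0776] 0.66
[ 0.0006 -0.0063  0.0201] 0.49
0.21704714738300754 [-5.9  0.9  7.3] 14.5583
0.06 [ 0.5 -1.   0.4] -0.1052
0.066 [-0.6 -3.6 -0.1] -0.0995
0.068 [-0.2 -5.2 -0.1] -0.0977
0.07 [-0.  -4.6 -0.1] -0.0958
0.071 [ 0.3 -6.2 -1.2] -0.0949
0.072 [-0.1 -6.  -0.7] -0.0939
0.073 [-0.6 -5.5 -1.4] -0.0929
0.074 [-1.3 -6.8 -1.3] -0.0919
0.075 [ 0.  -6.3 -0.7] -0.091
0.076 [-0.9 -8.2 -1.2] -0.0903
17.75
```

View pics/w3.png

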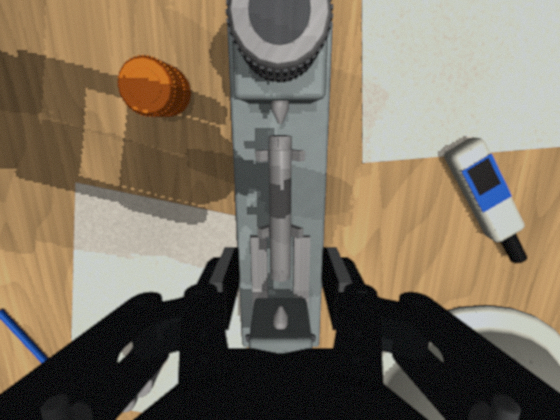

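Rod lies in the V rests, in line with the head cone (281,110). The force has not risen sharply yet, so I keep pushing.

```bash
python3 - <<'E'
from h import *
f0=np.array([-5.9,.9,7.3])
for t in(.077,.078,.079,.080,.081):
    m.move_l(B(0,-.1466+t-.0184,.103),max_speed=.03); f=Rb.T@(np.array(m.current_force())-f0)
    print(t,np.round(f,1),np.round(Rb.T@(np.array(m.current_ee_pos())-O),4)[1])
    if f[1]<-16: break
pic,d=m.grab_frame("wrist"); a=pic[:,:,::-1].copy()
pic,d=m.grab_frame("side"); b=pic[170:340,210:350,::-1]
cv2.imwrite("pics/c4.png",np.hstack([cv2.resize(a[0:420,120:440],(400,525)),cv2.resize(b,(400,525))]))
print(m.current_time())
E
```

```text
0.077 [ -0.8 -12.3  -3.3] -0.0899
0.078 [ -0.3 -16.7  -3.5] -0.0895
18.35
```

View pics/c4.png

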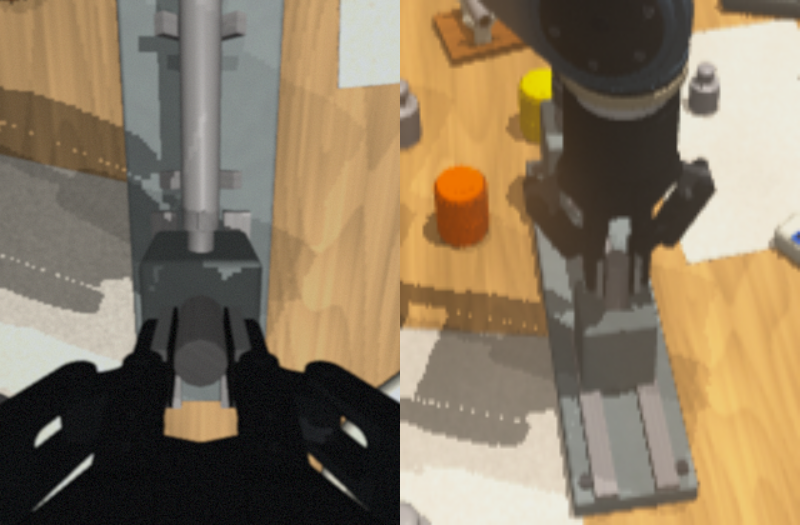

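Tailstock cone is in the rod's hole and the force has jumped, so the rod is caught. I'll release, check the head end, then grip the collar.

```bash
cat >> h.py <<'E'
L=np.array([.5560,.0264,0])
E
python3 - <<'E'
from h import *
m.set_gripper(.5); p=np.array(m.current_ee_pos()); m.move_l([p[0],p[1],.20],max_speed=.25)
m.move_ptp(B(0,-.03,.22),m.current_tcp_rot())
cal=m.get_calibration("wrist");pic,d=m.grab_frame("wrist"); np.savez("/tmp/w5.npz",pic=pic,d=d,**{k:np.array(v) for k,v in cal.items()})
cv2.imwrite("pics/w5.png",cv2.resize(pic[0:300,150:410,::-1],(520,600)))
P,u,v=cloud(cal,d)
def sel(c,r,a,b): return P[(np.hypot(P[:,0]-c[0],P[:,1]-c[1])<r)&(P[:,2]>a)&(P[:,2]<b)]
print("collar",cv2.minEnclosingCircle(sel(L,.05,.154,.168)[:,:2].astype(np.float32)))
Q=(P-O)@Rb; Q=Q[(abs(Q[:,0])<.006)&(Q[:,2]>.074)&(Q[:,2]<.086)&(Q[:,1]>-.075)&(Q[:,1]<.071)]; print("rod y",Q[:,1].min(),Q[:,1].max(),Q[:,0].mean())
p=L+[0,0,.20]; c=[]
for a in(.7,.7+np.pi):
    q=m.inverse_kinematics(p,down(a)); q2=m.inverse_kinematics(p,down(a-1.5)); print(a,np.round(q,2),np.round(q2,2))
print(m.current_time())
E
```

```text
collar ((0.5554949045181274, 0.026397861540317535), 0.02314579114317894)
rod y -0.06662039657373886 0.07054199575347678 -8.820421601932085e-05
0.7 [-0.04  0.4   1.67 -0.    1.08 -0.74] [-0.04  0.4   1.67 -0.    1.08  0.76]
3.8415926535897933 [-0.04  0.4   1.67 -0.    1.08  2.41] [-0.04  0.4   1.67 -0.    1.08 -2.38]
19.65
```

View pics/w5.png

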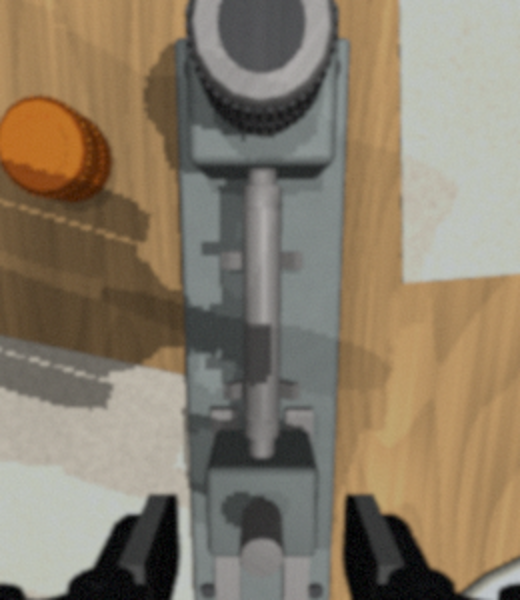

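Rod is between both centres (ends at (262,185) and (262,435)). Now the collar.

```bash
python3 - <<'E'
from h import *
z=dict(np.load("/tmp/w5.npz")); P,_,_=cloud(z,z["d"]); Q=(P-O)@Rb
T=Q[(abs(Q[:,0])<.03)&(abs(Q[:,2]-.09)<.004)&(Q[:,1]<-.03)&(Q[:,1]>-.16)]; print("tail block front y (expect tip-.02)",T[:,1].max(),T[:,1].min())
a=.7; m.set_gripper(.9)
m.move_ptp(L+[0,0,.20],down(a)); m.move_l(L+[0,0,.131],max_speed=.1)
print(np.round(m.current_force(),1))
m.set_gripper(0,50); f0=np.array(m.current_force()); print(m.current_grip_width(),np.round(f0,1),m.current_time())
def turn(th,z): m.move_l(L+[0,0,z],down(a-th),max_speed=.1)
turn(.3,.131); print(np.round(m.current_force()-f0,1),m.current_ft_torque(),m.current_time())
for th in np.arange(.4,1.45,.1):
    turn(th,.131); m.move_l(L+[0,0,.1294],max_speed=.02)
    f=np.array(m.current_force())-f0; print(round(th,2),np.round(f,1),round(m.current_ee_pos()[2],4),np.round(m.current_ft_torque(),2),round(m.current_time(),2))
    if th>.41 and f[2]<2.5: break
    if f[2]>30: break
E
```

```text
tail block front y (expect tip-.02) -0.06510173955353318 -0.11518083508556547
[0.4 0.1 0.8]
0.5212051092855606 [0.5 0.6 5.4] 21.9167
[-0.6  0.2  0.5] [ 0.03698216  0.00311564 -0.07473449] 22.3667
0.4 [-5.6 -0.9 15.5] 0.1314 [-0.12  1.03 -0.08] 22.87
0.5 [-7.2 -0.8 18.1] 0.1314 [-0.15  1.39 -0.03] 23.37
0.6 [-8.4  0.7 20.2] 0.1313 [-0.01  1.44 -0.07] 23.87
0.7 [-7.3  0.2 19. ] 0.1312 [ 0.16  1.42 -0.12] 24.37
0.8 [-5.9  0.4 15.3] 0.1308 [ 0.24  1.06 -0.05] 24.87
0.9 [ 0.9 -2.7 -9.6] 0.1285 [-0.44 -0.22 -0.18] 25.37
```

The collar dropped at 0.9 rad. I push it home in steps.

```bash
python3 - <<'E'
from h import *
R=down(.7-.95); m.move_l(L+[0,0,.128],R,max_speed=.03)
print(np.round(m.current_force(),1),np.round(m.current_ft_torque(),2))
for z in(.125,.122,.120,.118,.1165,.115,.114,.113,.112,.111):
    m.move_l(L+[0,0,z],max_speed=.03); f=m.current_force(); print(z,np.round(f,1),np.round(m.current_ee_pos(),4),np.round(m.current_ft_torque(),2))
    if f[2]>22: break
print(m.current_time(),m.current_grip_width(),m.current_grip_force())
E
```

```text
[ 0.  -1.3 -4.3] [-0.26 -0.04 -0.02]
0.125 [ 0.6 -1.1 -3.3] [0.5557 0.0264 0.1246] [-0.17  0.12 -0.03]
0.122 [-0.5 -0.8 -3.5] [0.5558 0.0264 0.1217] [-0.16  0.11 -0.05]
0.12 [-3.2 -0.8 -0.5] [0.5559 0.0264 0.12  ] [-0.22  0.37 -0.02]
0.118 [-2.8 -0.8  0.4] [0.5559 0.0264 0.118 ] [-0.28  0.54 -0.11]
0.1165 [-3.5 -0.2  4.5] [0.556  0.0264 0.1166] [-0.16  0.63 -0.04]
0.115 [-5.  -1.5  4.3] [0.556  0.0264 0.1151] [-0.17  0.75 -0.08]
0.114 [-7.5 -1.2 12.9] [0.556  0.0264 0.1147] [-0.15  1.24 -0.03]
0.113 [-12.2  -1.3  22.6] [0.5561 0.0264 0.1146] [-0.14  1.94 -0.05]
27.6167 0.5251521522624985 53.96596133708954
```

Spring was met at 0.1205 and the hard stop at 0.1146, which matches the 6 mm plate travel, so the collar is home. One last look before handing in.

```bash
python3 - <<'E'
from h import *
a=m.grab_frame("scene")[0][130:370,190:450,::-1]; b=m.grab_frame("side")[0][150:350,180:400,::-1]
cv2.imwrite("pics/f.png",np.hstack([cv2.resize(a,(400,400)),cv2.resize(b,(400,400))]))
m.dwell(.5); print(np.round(m.current_force(),1),np.round(m.current_ee_pos(),4),m.current_time())
E
```

```text
[-11.2  -0.5  23. ] [0.5561 0.0264 0.1146] 28.2167
```

View pics/f.png

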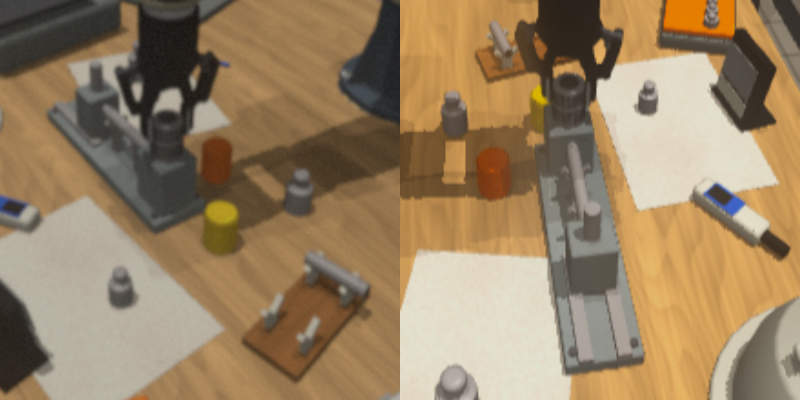

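The rod sits between both centres (577,180), the collar is down on the headstock and still gripped (568,100), and the short rod and bystanders are where they were.

```bash
python3 -c "
from bench import manip as m
print(m.sign_off())"
```

```text
the job is handed in; nothing more can be done
None
```

The job is handed in at about 28 s: the long rod is caught between both centres, and the collar is turned about 0.95 rad, pushed fully home and still gripped and held down at about 23 N; the tailstock read about 0.075 against the expected 0.072, which I put down to measurement error.

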